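Open the push-and-turn safety cap of a solvent tin

ROBOT

A 6-joint arm with a two-finger parallel gripper is mounted at the origin on a cart in front of the work surface, level with it; the furniture and walls round the work are solid. World frame = base frame: x ahead of the robot, y to its left, z up, the work surface at z = 0. Lengths are in m, angles in rad, forces in N, time in s.
With the tool pointing down it reaches from about 0.3 to 0.775 m from the base axis. Payload 14.6 kg.
Tool frame: the origin (TCP) lies at the centre of the arm's flange, where the gripper is bolted on; the fingertips stand 199 mm ahead of it and the grasp point (between the pads) lies 180 mm ahead of it; z points along the fingers, y is the line along which they close (so a half turn about z gives the same grasp; the last joint's range is limited). The gripper opens to 94 mm and grips with 3 to 60 N. Pads are 16 mm wide; open, the fingers measure 119 mm over their backs; the gripper's body (75 mm by 177 mm) begins 78 mm behind the grasp point.
Start: joints at [1.231, 0.3, 1.521, -0, 1.321, -0.067], TCP at [0.148, 0.53, 0.405] pointing down, gripper open.
Joint ranges: [-3.03, 3.03], [-0.79, 2.21], [0.23, 2.52], [-1.04, 4.18], [0, 3.07], [-2.55, 2.55]. Speed limits (rad/s): [2.22, 2.22, 2.57, 3.14, 3.14, 3.14].

INTERFACE

Orientations are given as [roll, pitch, yaw] about the fixed x, y, z axes, in that order (R = Rz(yaw) Ry(pitch) Rx(roll)).
In Python, from station import ctrl gives the robot as it stands. The module is installed in compiled form; this text tells all that it offers.
- The arm moves only by the tool servo_tool, never from a script. Its argument "motion" is a list of rows, each a list of 5 numbers: the closure, from 0 (fully open) to 1 (shut), then the shift along the world's x, y, z in cm, then the turn about the world's z in degrees. A call has 1 to 20 rows; each row is the pose to reach, as a shift and turn from the pose commanded when the call began; what a row does not reach only later rows make up. A row lasts 1/8 s, in which the tool goes at most 62.5 mm and 10.7 degrees, less where a joint would pass 70% of its speed; a pose out of reach is approached as far as the arm can. A call with a gripper value outside its range is refused whole. The fingers move at their own pace and stop on an object; "squeeze" is the grip in N (left out, the last holds). Time passes only in rows, so rows that repeat a pose let the fingers close. It gives the time, the measured TCP pose, the force, the opening and the grip force at its end, in the units of the state.
- ctrl.get_obs(): the state, without advancing time (a new reading comes with each control period).
- ctrl.camera(name): name is "scene" or "top" or "wrist"; returns a dict with "image" (420x560x3 uint8, red, green, blue), "fx", "fy", "cx", "cy" (pixels), "camera_from_world" (4x4, takes a point from world to camera coordinates); the wrist camera has in their place "hand_eye" (4x4, takes a point from camera to tool coordinates, whose origin is the TCP and whose axes are the flange's). Camera axes: x right, y up, looking along -z (the intrinsics and any distortion apply to the point x, -y, -z); pixel columns grow to the right and rows downward; lengths in m; the calibration is good to about 2 mm. The wrist camera is an equidistant fisheye: a pixel r from the principal point sees the ray r / f radians off the axis. A picture is of the moment at which its call begins: read the wrist's pose just before it. There is no depth.
- ctrl.hand_in(): hands the job in; it is judged then, once.
The state is a dict: "time_s": time; "qpos": joint angles; "joint_vel": joint speeds; "tau": joint torques, N m; "ee_pos": TCP position; "eef_rot": TCP orientation; "force": force on the tool from outside, world axes, zero at the start; "moment": the same for the moment, N m; "grip_width": finger opening in m; "grip_force": force on a finger pad.
Only numpy, scipy, OpenCV 4.12 (cv2) and the standard library are available. Lean on these libraries where they do the work, as an engineer would, in place of code of your own. Each camera call takes 0.05 s, during which the arm holds its last target. There are 200 camera calls.

TASK

Open the solvent tin: its child-safe cap only spins round uselessly unless it is pushed down while it is turned anticlockwise, so push and turn until it comes free, pressing firmly but without leaning on it so hard that the neck is crushed. Lift the cap off and gently stand it, right way up, in the shallow steel dish. Leave the jar and the can that stand nearby where they are.

Things in the scene. Friction and masses are not known exactly. Their poses are not given: they have to be found in the camera images.
- cap: Outer shell of the safety cap: ribbed white plastic, 49 mm across, 33 mm tall, two arrows embossed on its flat top. Origin: centre of its underside, 7.5 mm above the tin's top at the start; z up; turns with the shell. It spins freely on a hidden inner cap and a spring holds it up: pushing it down takes 5.5 N plus 2 N per mm, up to 5 mm; the inner cap also yields 1 mm on its liner.
- cap_top (a point): Centre of the cap's top face, 33 mm above the origin of cap, turning with it. A steady push of 17 to 22 N is right for the turn. With less the shell rides up off the teeth and only spins, clicking. Once free and let up, the cap rises about 2 mm by itself and lifts straight off; with inner cap and liner it weighs 130 g. Pulled before, it stays on.
- cap_lugs (a point): Inside the cap, 5.8 mm under its top: level of its 4 lug ends, 1.5 mm over 8 broad, round-flanked teeth (one every 45 degrees) of the inner cap, at an unseen angle. Lug on crest, the shell stops hard 1.5 mm down (8.5 N); turned on under a kept-up push it drops into the gaps within 45 degrees. At the end of its stroke, 5 mm down (15.5 N), it drives the inner cap; part way in it slips.
- neck (a point): Centre of the neck's rim, 27 mm across, 25 mm above the tin's flat top, under the cap; z is the neck's axis. The inner cap is held by lugs under ledges of the neck: driven, it takes 0.15 to 0.35 N m and is free after 16 to 28 degrees anticlockwise seen from above; a stop comes not before 70 degrees. It stays where it is turned to, so the turn may take several grasps. Side play 1.5 mm.
- tin: Oblong bare-metal 1 litre solvent tin, 62 mm (x) by 112 mm (y), in a wooden cradle of 94 x 146 mm screwed to the bench, under a dark steel strap; it does not move. Origin: centre of the cradle's underside, on the bench; z up. Its flat top is 150 mm up; the neck's axis is at x 0, y +22 mm; the strap crosses at y -34 mm, 2 mm high. More than 35 N on the tin in any direction crushes the neck.
- dish: Shallow round bare-metal parts dish, 123 mm across the rim, 19.5 mm high, loose on the bench. Origin: centre of its underside; z up. Its flat floor is 4 mm above the origin and 104 mm across. A cap that comes down into it faster than 0.6 m/s (let go from more than about 18 mm) counts as dropped.
- screw_jar: Bystander: clear jar with a screw lid, 69 mm across, 84 mm high, standing loose on the bench. Origin: centre of its underside.
- wax_can: Bystander: tin can, 73 mm across, 133 mm high, standing loose on the bench. Origin: centre of its underside.

How it is judged:
On the way:
1. the cap has come free and is lifted clear of the neck, upright (z of cap in the frame of tin above 0.18 m and angle between cap's own z axis and vertical below 0.4 rad), for 0.1 s.
At the end, for the whole second after the job is handed in: The cap stands right way up (within 7 degrees) and at rest on the floor of the steel dish (its underside 1 to 10 mm above the dish's underside, its centre within 33 mm of the dish's centre), and the dish stands level on the bench (horizontal distance between cap and dish below 0.033 m and z of cap in the frame of dish between 0.001 and 0.01 m and angle between cap's own z axis and vertical below 0.12 rad and linear speed of cap below 0.02 m/s and angle between dish's own z axis and vertical below 0.08 rad and height (world z) of dish below 0.01 m); the robot touches nothing.
It fails at once if more than 35 N on the tin: the neck is crushed (contact force between tin and anything else above 35 N).
It fails at once if the cap is dropped or slammed into the dish: moving faster than 0.6 m/s within 60 mm of it (linear speed of cap above 0.6 m/s and distance between cap and dish below 0.06 m).
It fails at once if the screw-top jar is pushed more than 25 mm or tipped (distance of screw_jar from where it was at the start of the episode above 0.025 m or angle between screw_jar's own z axis and vertical above 0.3 rad).
It fails at once if the tin can is pushed more than 25 mm or tipped (distance of wax_can from where it was at the start of the episode above 0.025 m or angle between wax_can's own z axis and vertical above 0.3 rad).
It also fails if it takes over 58 s, if anything falls off the work surface, if the arm or the gripper's body presses on something with over 40 N, if the wrist force passes 120 N, or if a joint passes its speed limit or range.

## Working session

There is one attempt and no reset: what is moved stays moved. The work goes in short steps, Python scripts to look and compute and a tool call to move; the robot and the scene stay as the last step left them, time stands still between calls to the robot, and variables do not carry over. Pictures are saved under pics/ and viewed, at most 10 in all, crops included, and the job is handed in when it is done.

Besides the shell and the picture viewer there is one more tool, called as name([rows], argument=value, ...), one row to a line, values as JSON. servo_tool: Moves the arm, as the interface text tells. Its arguments: {"type":"object","properties":{"motion":{"type":"array","items":{"type":"array","items":{"type":"number"}}},"squeeze":{"type":"number"}},"required":["motion"]}

```bash
mkdir -p pics; cat > h.py <<'E'
import numpy as np, cv2
from station import ctrl
def snap(name,fn):
    o=ctrl.get_obs(); c=ctrl.camera(name); cv2.imwrite('pics/'+fn,c['image'][:,:,::-1])
    np.save('pics/'+fn+'.npy',{**{k:v for k,v in c.items() if k!='image'},'obs':o},allow_pickle=True); return c,o
def hit(fn,u,v,z):
    c=np.load('pics/'+fn+'.npy',allow_pickle=True).item()
    T=np.linalg.inv(np.array(c['camera_from_world']))
    d=T[:3,:3]@np.array([(u-c['cx'])/c['fx'],-(v-c['cy'])/c['fy'],-1]); p=T[:3,3]
    return p+d*(z-p[2])/d[2]
E
python3 - <<'E'
from h import *
for n in('scene','top'):
    c,o=snap(n,n+'1.png'); print({k:(np.round(v,3).tolist()) for k,v in c.items() if k!='image'})
print(o)
E
```

```text
{'fx': 409.396, 'fy': 409.396, 'cx': 284.277, 'cy': 211.356, 'camera_from_world': [[-0.638, -0.77, 0.002, 0.451], [0.592, -0.489, 0.64, -0.403], [-0.492, 0.41, 0.768, -0.69], [0.0, 0.0, 0.0, 1.0]]}
{'fx': 533.637, 'fy': 533.637, 'cx': 276.052, 'cy': 223.731, 'camera_from_world': [[-0.01, -1.0, -0.008, 0.101], [0.989, -0.011, 0.148, -0.639], [-0.148, -0.006, 0.989, -0.961], [0.0, 0.0, 0.0, 1.0]]}
{'time_s': 0.05, 'qpos': array([ 1.23140304e+00,  3.00451129e-01,  1.52160284e+00,  2.19561637e-05,
        1.32073812e+00, -6.65994942e-02]), 'joint_vel': array([ 0.00053998, -0.00244058, -0.00140556,  0.00256762,  0.00019572,
        0.00092651]), 'tau': array([ 1.14893290e-03, -5.33218396e+01, -3.53700507e+01,  7.10566272e-02,
        2.36455462e-02, -8.04246679e-05]), 'ee_pos': array([0.14816911, 0.52962038, 0.40408795]), 'eef_rot': array([-3.14039730e+00, -1.01042010e-04,  2.86879335e+00]), 'force': array([-0.07600908,  0.01017178, -0.83323947]), 'moment': array([ 0.01107327, -0.0010823 , -0.02283217]), 'grip_force': 0.0, 'grip_width': 0.0938709464350889}
```

View pics/top1.png

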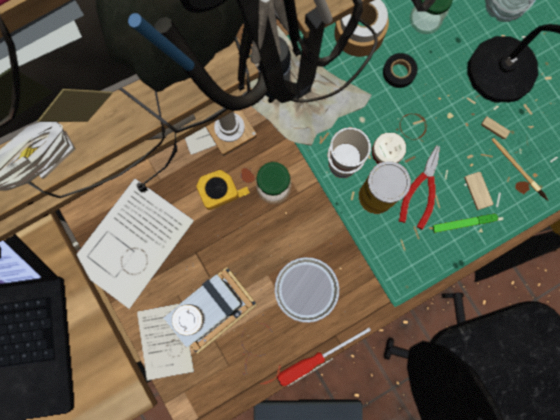

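View pics/scene1.png

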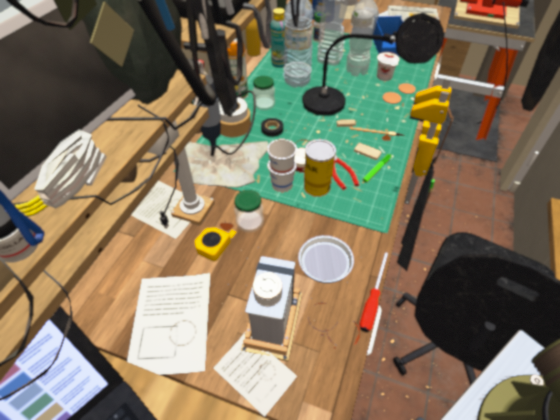

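The top view shows the cap at about (187,320), the dish at (307,290), the jar's green lid at (273,175) and the yellow can at (388,182). In the scene view the cap is at about (268,286) and the dish at (326,259).

```bash
python3 - <<'E'
from h import *
np.set_printoptions(precision=4,suppress=True)
print('cap',hit('top1.png',187,319.5,.1905),hit('scene1.png',268,285,.1905))
print('dish',hit('top1.png',307,290,.0195),hit('scene1.png',326.5,258,.0195))
print('jar',hit('top1.png',273,178,.084),'can',hit('top1.png',389,183,.133))
print('strap mid',hit('top1.png',222,297,.152),'corners', [hit('top1.png',*p,.15) for p in((220,272),(240,296))])
im=cv2.imread('pics/top1.png')[255:365,130:350]; cv2.imwrite('pics/c1.png',cv2.resize(im,(800,400),interpolation=cv2.INTER_CUBIC))
E
```

```text
cap [0.4676 0.2353 0.1905] [0.4648 0.2365 0.1905]
dish [0.5161 0.0363 0.0195] [0.5148 0.0375 0.0195]
jar [0.7205 0.0984 0.084 ] can [ 0.6973 -0.1047  0.133 ]
strap mid [0.5028 0.1843 0.152 ] corners [array([0.5444, 0.1881, 0.15  ]), array([0.5042, 0.1545, 0.15  ])]
```

View pics/c1.png

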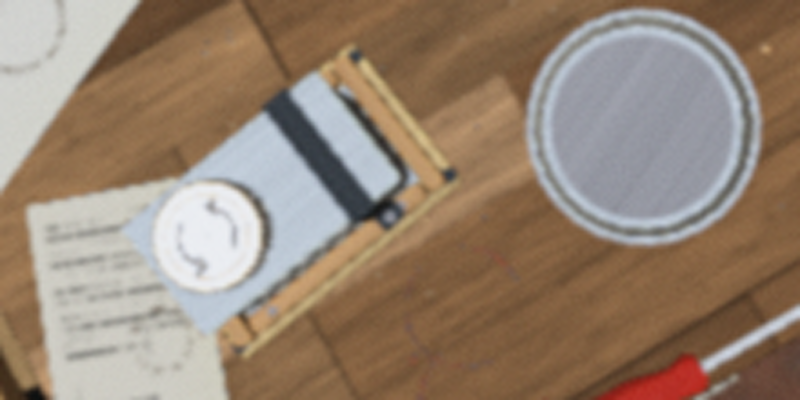

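The cap centre is at about (0.4655, 0.2355) in both views. I'll approach above it and wind the wrist back 60° to leave room for the turn.

servo_tool([
  [0,4,-3.7,1,-8],
  [0,8,-7.4,1.5,-16],
  [0,12,-11.1,1.5,-24],
  [0,16,-14.8,1.5,-32],
  [0,20,-18.5,1.5,-40],
  [0,24,-22.2,1.5,-48],
  [0,28,-26,1.5,-56],
  [0,31.7,-29.4,1.5,-60],
  [0,31.7,-29.4,1.5,-60],
  [0,31.7,-29.4,1.5,-60],
  [0,31.7,-29.4,1.5,-60],
], squeeze=55)

```text
time_s: 1.48
ee_pos: [0.4645, 0.2365, 0.4197]
eef_rot: [-3.142, -0.0, 1.823]
force: [-0.4, 0.3, -0.2]
grip_width: 0.0942
grip_force: 0.0
```

```bash
python3 - <<'E'
from h import *
np.set_printoptions(precision=4,suppress=True)
c,o=snap('wrist','w1.png'); print({k:(np.round(v,3).tolist()) for k,v in c.items() if k!='image'},o)
cv2.imwrite('pics/w1b.png',cv2.resize(cv2.imread('pics/w1.png'),(800,600)))
E
```

```text
{'fx': 325.192, 'fy': 325.192, 'cx': 278.475, 'cy': 212.258, 'hand_eye': [[-0.001, 0.972, 0.236, 0.069], [1.0, 0.001, 0.001, 0.0], [0.001, 0.236, -0.972, 0.022], [0.0, 0.0, 0.0, 1.0]]} {'time_s': 1.475, 'qpos': array([0.4006, 0.2239, 1.5813, 0.0001, 1.3365, 0.1479]), 'joint_vel': array([ 0.0023,  0.0002, -0.0021, -0.0011, -0.    ,  0.0006]), 'tau': array([ -0.5829, -48.6505, -35.4779,   0.0634,   0.0028,   0.0021]), 'ee_pos': array([0.4645, 0.2365, 0.4197]), 'eef_rot': array([-3.1415, -0.0001,  1.8234]), 'force': array([-0.3686,  0.3156, -0.2092]), 'moment': array([-0.0595,  0.0476,  0.0084]), 'grip_force': 0.0, 'grip_width': 0.09421973952808181}
```

View pics/w1b.png

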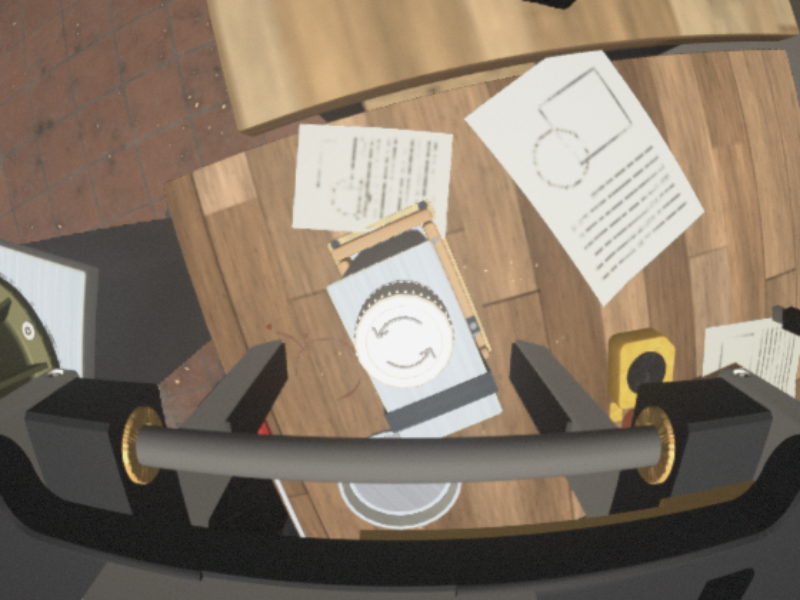

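The wrist view shows the cap's top centre at (404,339), which is (282.8,237.3) raw, between the fingers.

```bash
cat >> h.py <<'E'
from scipy.spatial.transform import Rotation as Ro
def whit(fn,u,v,z):
    c=np.load('pics/'+fn+'.npy',allow_pickle=True).item(); o=c['obs']
    a=np.array([u-c['cx'],v-c['cy']]); r=np.hypot(*a); t=r/c['fx']
    d=np.array([a[0]/r*np.sin(t),-a[1]/r*np.sin(t),-np.cos(t)]); H=np.array(c['hand_eye'])
    R=Ro.from_euler('xyz',o['eef_rot']).as_matrix(); p=o['ee_pos']+R@H[:3,3]; d=R@H[:3,:3]@d
    return p+d*(z-p[2])/d[2]
E
python3 -c "
from h import *
print(whit('w1.png',282.8,237.3,.1905))
print([whit('w1.png',u*.7,v*.7,.1905) for u,v in((356,339),(453,339),(404,293),(404,387))])"
```

```text
[0.46727898 0.23817093 0.1905    ]
[array([0.44542895, 0.23250801, 0.1905    ]), array([0.48968012, 0.24384206, 0.1905    ]), array([0.4617167 , 0.25953856, 0.1905    ]), array([0.47350317, 0.21434392, 0.1905    ])]
```

servo_tool([
  [0,0.2,0.1,-2,0],
  [0,0.2,0.1,-4,0],
  [0,0.2,0.1,-5.5,0],
  [0,0.2,0.1,-5.8,0],
  [0.3,0.2,0.1,-5.8,0],
  [0.4,0.2,0.1,-5.8,0],
  [0.5,0.2,0.1,-5.8,0],
  [1,0.2,0.1,-5.8,0],
  [1,0.2,0.1,-5.8,0],
  [1,0.2,0.1,-5.8,0],
], squeeze=8)

```text
time_s: 2.78
ee_pos: [0.4672, 0.2367, 0.3617]
eef_rot: [3.141, -0.0, 1.822]
force: [0.5, 0.8, 0.1]
grip_width: 0.0491
grip_force: 8.0
```

Gripped and centred, with no side force. I'll raise the grip and push in small steps.

servo_tool([
  [1,0,0,0,0],
  [1,0,0,0,0],
  [1,0,0,-0.05,0],
  [1,0,0,-0.1,0],
  [1,0,0,-0.15,0],
  [1,0,0,-0.15,0],
], squeeze=55)

```text
time_s: 3.52
ee_pos: [0.4672, 0.2367, 0.3607]
eef_rot: [3.141, -0.0, 1.822]
force: [-1.4, -0.9, 6.9]
grip_width: 0.0479
grip_force: 55.0
```

servo_tool([
  [1,0,0,-0.05,0],
  [1,0,0,-0.1,0],
  [1,0,0,-0.1,0],
  [1,0,0,-0.1,0],
])

```text
time_s: 4.03
ee_pos: [0.4672, 0.2367, 0.3599]
eef_rot: [3.14, -0.0, 1.822]
force: [-2.6, -1.0, 8.9]
grip_width: 0.0479
grip_force: 55.0
```

servo_tool([
  [1,0,0,-0.05,0],
  [1,0,0,-0.1,0],
  [1,0,0,-0.1,0],
  [1,0,0,-0.1,0],
])

```text
time_s: 4.53
ee_pos: [0.4672, 0.2367, 0.3592]
eef_rot: [3.14, -0.0, 1.822]
force: [-4.0, -1.7, 12.6]
grip_width: 0.0474
grip_force: 55.0
```

servo_tool([
  [1,0,0,-0.03,3],
  [1,0,0,-0.03,6],
  [1,0,0,-0.03,9],
  [1,0,0,-0.03,12],
  [1,0,0,-0.03,12],
])

```text
time_s: 5.15
ee_pos: [0.4671, 0.2366, 0.3589]
eef_rot: [3.141, 0.0, 2.032]
force: [-4.6, -0.6, 13.1]
grip_width: 0.0479
grip_force: 55.0
```

servo_tool([
  [1,0,0,-0.02,4],
  [1,0,0,-0.04,8],
  [1,0,0,-0.04,12],
  [1,0,0,-0.04,15],
  [1,0,0,-0.04,15],
])

```text
time_s: 5.78
ee_pos: [0.4671, 0.2367, 0.3583]
eef_rot: [3.141, 0.0, 2.294]
force: [-4.7, -2.2, 11.1]
grip_width: 0.0479
grip_force: 55.0
```

servo_tool([
  [1,0,0,-0.06,0],
  [1,0,0,-0.12,0],
  [1,0,0,-0.16,0],
  [1,0,0,-0.2,0],
  [1,0,0,-0.2,0],
])

```text
time_s: 6.4
ee_pos: [0.4671, 0.2367, 0.3568]
eef_rot: [3.141, 0.0, 2.293]
force: [-5.7, -3.1, 15.7]
grip_width: 0.0479
grip_force: 55.0
```

servo_tool([
  [1,-0.02,-0.01,-0.04,0],
  [1,-0.04,-0.02,-0.07,0],
  [1,-0.04,-0.02,-0.07,0],
])

```text
time_s: 6.78
ee_pos: [0.4668, 0.2365, 0.3564]
eef_rot: [3.139, 0.001, 2.293]
force: [-4.7, -1.7, 17.3]
grip_width: 0.0479
grip_force: 55.0
```

servo_tool([
  [1,-0.03,-0.01,-0.05,0],
  [1,-0.03,-0.01,-0.05,3],
  [1,-0.03,-0.01,-0.05,6],
  [1,-0.03,-0.01,-0.05,9],
  [1,-0.03,-0.01,-0.05,9],
])

```text
time_s: 7.4
ee_pos: [0.4667, 0.2365, 0.3561]
eef_rot: [3.139, 0.001, 2.451]
force: [-1.6, -0.7, 16.3]
grip_width: 0.0481
grip_force: 55.0
```

```bash
python3 -c "
from h import *
o=ctrl.get_obs(); print(o['qpos'],o['moment'],o['force'])"
```

```text
[ 3.99005024e-01  2.85693394e-01  1.65679676e+00  1.59365733e-04
  1.19570140e+00 -4.80905943e-01] [-0.13243763  0.36069909 -0.049902  ] [-1.64049472 -0.65596084 16.28405168]
```

servo_tool([
  [1,0,0,-0.04,2],
  [1,0,0,-0.06,4],
  [1,0,0,-0.06,7],
  [1,0,0,-0.06,10],
  [1,0,0,-0.06,10],
])

```text
time_s: 8.02
ee_pos: [0.4667, 0.2365, 0.3557]
eef_rot: [3.138, 0.002, 2.625]
force: [-0.9, 0.1, 17.6]
grip_width: 0.048
grip_force: 55.0
```

```bash
python3 -c "
from h import *
o=ctrl.get_obs(); print(o['moment'],o['force'])"
```

```text
[-0.0927542   0.21791583 -0.06854188] [-0.91052343  0.0529893  17.58055388]
```

servo_tool([
  [1,0,0,-0.03,3],
  [1,0,0,-0.04,6],
  [1,0,0,-0.04,9],
  [1,0,0,-0.04,12],
  [1,0,0,-0.04,12],
])

```text
time_s: 8.65
ee_pos: [0.4668, 0.2365, 0.3553]
eef_rot: [3.139, 0.003, 2.835]
force: [-0.1, -0.3, 15.9]
grip_width: 0.0478
grip_force: 55.0
```

```bash
python3 -c "
from h import *
o=ctrl.get_obs(); print(o['moment'],o['force'],o['qpos'][5])"
```

```text
[-0.14647193  0.01898046 -0.04970384] [-0.14332475 -0.3216934  15.85039298] -0.8648997544943198
```

```bash
python3 - <<'E'
from h import *
snap('wrist','w2.png')
a=cv2.imread('pics/w1.png')[160:330,170:390]; b=cv2.imread('pics/w2.png')[160:330,170:390]
cv2.imwrite('pics/w2c.png',cv2.resize(np.hstack([a,b]),(800,310),interpolation=cv2.INTER_CUBIC))
E
```

```text
(no output)
```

View pics/w2c.png

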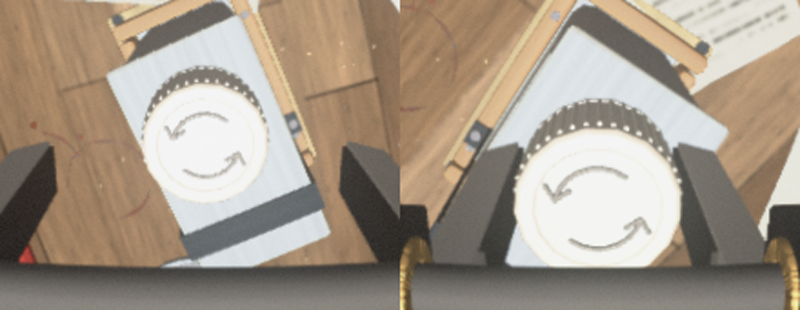

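The arrows have turned with the fingers, so the grip isn't slipping. I'll push to about 20 N and turn further.

servo_tool([
  [1,0,0,-0.03,0],
  [1,0,0,-0.04,0],
  [1,0,0,-0.04,0],
], squeeze=60)

```text
time_s: 9.07
ee_pos: [0.4668, 0.2365, 0.3549]
eef_rot: [3.139, 0.003, 2.834]
force: [-0.2, -0.8, 16.5]
grip_width: 0.0476
grip_force: 60.0
```

servo_tool([
  [1,0,0,0,4],
  [1,0,0,0,8],
])

```text
time_s: 9.32
ee_pos: [0.4668, 0.2364, 0.3548]
eef_rot: [3.14, 0.003, 2.976]
force: [-1.0, -1.5, 17.5]
grip_width: 0.0482
grip_force: 60.0
```

```bash
python3 -c "
from h import *
o=ctrl.get_obs(); print(o['moment'],o['force'],o['qpos'][5])"
```

```text
[-0.22508577  0.17137814 -0.13942048] [-1.02896186 -1.45714324 17.47473974] -1.0059226318117989
```

servo_tool([
  [1,0,0,-0.04,0],
  [1,0,0,-0.08,0],
  [1,0,0,-0.08,0],
])

```text
time_s: 9.7
ee_pos: [0.4668, 0.2365, 0.3547]
eef_rot: [3.139, 0.004, 2.974]
force: [-3.0, -2.1, 22.3]
grip_width: 0.0478
grip_force: 60.0
```

servo_tool([
  [1,0,0,0,4],
  [1,0,0,0,8],
])

```text
time_s: 9.95
ee_pos: [0.4667, 0.2364, 0.3546]
eef_rot: [3.14, 0.004, 3.115]
force: [-4.2, -2.0, 24.2]
grip_width: 0.0476
grip_force: 60.0
```

```bash
python3 -c "
from h import *
o=ctrl.get_obs(); print(o['moment'],o['force'],o['qpos'][5])"
```

```text
[-0.46655924  0.61566782 -0.17353202] [-4.22285391 -1.97587318 24.23260023] -1.1455064578376455
```

Now it has bottomed hard. I'll back off slightly and keep turning.

servo_tool([
  [1,0,0,0.03,2],
  [1,0,0,0.03,6],
  [1,0,0,0.03,10],
  [1,0,0,0.03,14],
])

```text
time_s: 10.45
ee_pos: [0.4667, 0.2364, 0.3547]
eef_rot: [3.141, 0.004, -2.924]
force: [-3.7, -3.8, 21.3]
grip_width: 0.0478
grip_force: 60.0
```

```bash
python3 -c "
from h import *
o=ctrl.get_obs(); print(o['moment'],o['force'],o['qpos'][5])"
```

```text
[-0.47656416  0.59912076 -0.16629209] [-3.73455968 -3.78114452 21.2880641 ] -1.3898826083320592
```

servo_tool([
  [1,0,0,0.01,4],
  [1,0,0,0.01,8],
  [1,0,0,0.01,12],
  [1,0,0,0.01,12],
])

```text
time_s: 10.95
ee_pos: [0.4668, 0.2363, 0.3547]
eef_rot: [-3.141, 0.004, -2.715]
force: [-3.2, -3.5, 20.3]
grip_width: 0.048
grip_force: 60.0
```

```bash
python3 -c "
from h import *
o=ctrl.get_obs(); print(o['moment'],o['force'],o['qpos'][5])"
```

```text
[-0.6428358   0.54321567 -0.07814036] [-3.19111951 -3.54535456 20.29989985] -1.5981913646331372
```

servo_tool([
  [1,0,0,0.2,0],
  [1,0,0,0.4,0],
  [1,0,0,0.6,0],
  [1,0,0,0.8,0],
  [1,0,0,0.9,0],
  [1,0,0,0.95,0],
  [1,0,0,0.95,0],
])

```text
time_s: 11.82
ee_pos: [0.4667, 0.2363, 0.3625]
eef_rot: [-3.141, 0.002, -2.716]
force: [4.7, -0.6, 5.3]
grip_width: 0.0476
grip_force: 60.0
```

servo_tool([
  [1,0,0,0.1,0],
  [1,0,0,0.2,0],
  [1,0,0,0.2,0],
])

```text
time_s: 12.2
ee_pos: [0.4663, 0.2364, 0.3635]
eef_rot: [3.141, -0.001, -2.716]
force: [0.4, -0.6, -1.7]
grip_width: 0.0481
grip_force: 60.0
```

servo_tool([
  [1,0,0,0.1,0],
  [1,0,0,0.2,0],
  [1,0,0,0.2,0],
])

```text
time_s: 12.58
ee_pos: [0.4665, 0.2364, 0.366]
eef_rot: [3.142, -0.0, -2.716]
force: [0.4, -1.1, -1.3]
grip_width: 0.0477
grip_force: 60.0
```

Free. Lifting clear and carrying it to the dish.

servo_tool([
  [1,0,0,1,0],
  [1,0,0,2.5,0],
  [1,0,0,4,0],
  [1,0,0,5.5,0],
  [1,0,0,6,0],
  [1,1,-4,6,0],
  [1,2,-8,6,0],
  [1,3,-12,6,0],
  [1,4,-16,6,0],
  [1,4.7,-19,6,0],
  [1,4.9,-19.9,5,0],
  [1,4.9,-19.9,2,0],
  [1,4.9,-19.9,-1,0],
  [1,4.9,-19.9,-4,0],
  [1,4.9,-19.9,-6,0],
  [1,4.9,-19.9,-6,0],
  [1,4.9,-19.9,-6,0],
])

```text
time_s: 14.7
ee_pos: [0.5156, 0.0378, 0.3066]
eef_rot: [-3.141, 0.001, -2.716]
force: [-0.1, 0.6, -1.1]
grip_width: 0.0476
grip_force: 60.0
```

```bash
python3 - <<'E'
from h import *
snap('scene','s2.png');snap('top','t2.png')
a=cv2.imread('pics/s2.png')[120:320,200:400]; b=cv2.imread('pics/t2.png')[200:400,200:400]
cv2.imwrite('pics/st2.png',cv2.resize(np.hstack([a,b]),(800,400),interpolation=cv2.INTER_CUBIC))
E
```

```text
(no output)
```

View pics/st2.png

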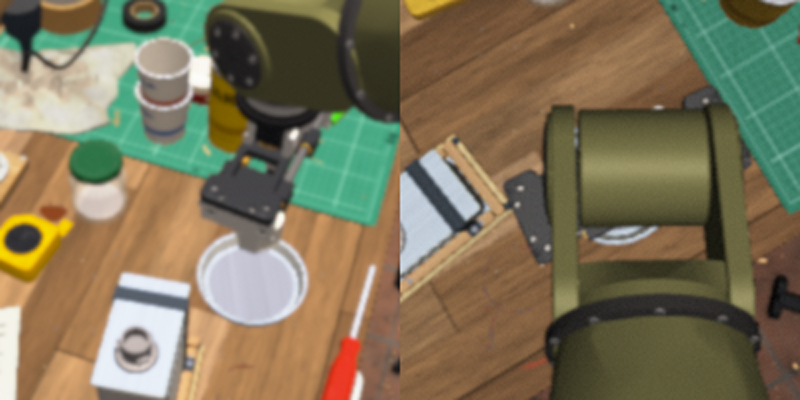

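The cap is off and held over the dish, and the neck is bare. I'll turn the gripper 80° so its body stays clear of the tin, then lower.

servo_tool([
  [1,0,0,0,-10],
  [1,0,0,0,-20],
  [1,0,0,0,-30],
  [1,0,0,0,-40],
  [1,0,0,0,-50],
  [1,0,0,0,-60],
  [1,0,0,0,-70],
  [1,0,0,0,-80],
  [1,0,0,-3,-80],
  [1,0,0,-6,-80],
  [1,0,0,-8,-80],
  [1,0,0,-9,-80],
  [1,0,0,-9,-80],
  [1,0,0,-9,-80],
])

```text
time_s: 16.55
ee_pos: [0.5157, 0.0374, 0.2169]
eef_rot: [3.14, 0.001, 2.171]
force: [0.5, -0.8, -1.1]
grip_width: 0.0478
grip_force: 60.0
```

servo_tool([
  [1,0,0,-0.2,0],
  [1,0,0,-0.4,0],
  [1,0,0,-0.6,0],
  [1,0,0,-0.6,0],
])

```text
time_s: 17.05
ee_pos: [0.5155, 0.0373, 0.2098]
eef_rot: [-3.141, -0.0, 2.171]
force: [-0.4, 0.5, -1.0]
grip_width: 0.048
grip_force: 60.0
```

servo_tool([
  [1,0,0,-0.1,0],
  [1,0,0,-0.2,0],
  [1,0,0,-0.2,0],
])

```text
time_s: 17.42
ee_pos: [0.5155, 0.0374, 0.208]
eef_rot: [3.142, 0.0, 2.171]
force: [-0.9, 1.0, 0.2]
grip_width: 0.0479
grip_force: 60.0
```

servo_tool([
  [1,0,0,-0.1,0],
  [1,0,0,-0.1,0],
])

```text
time_s: 17.68
ee_pos: [0.5155, 0.0374, 0.2079]
eef_rot: [3.141, 0.0, 2.171]
force: [-7.4, -0.5, 15.5]
grip_width: 0.0479
grip_force: 60.0
```

It's standing on the dish floor. I'll ease off and open partway, since fully opened fingers would hit the rim.

servo_tool([
  [1,0,0,0.1,0],
  [0.45,0,0,0.1,0],
  [0.4,0,0,0.1,0],
  [0.36,0,0,0.1,0],
  [0.36,0,0,0.1,0],
  [0.36,0,0,0.1,0],
], squeeze=5)

```text
time_s: 18.42
ee_pos: [0.5155, 0.0373, 0.2079]
eef_rot: [-3.142, 0.0, 2.171]
force: [-0.4, 0.2, 0.7]
grip_width: 0.0603
grip_force: 0.0
```

servo_tool([
  [0.36,0,0,0.5,0],
  [0.36,0,0,1.5,0],
  [0.36,0,0,3,0],
  [0.36,0,0,6,0],
  [0.36,0,0,10,0],
  [0.36,0,0,15,0],
  [0.36,0,0,18,0],
  [0.36,0,0,18,0],
  [0.36,0,0,18,0],
])

```text
time_s: 19.55
ee_pos: [0.5152, 0.0374, 0.3875]
eef_rot: [-3.141, -0.0, 2.171]
force: [-0.6, 0.3, -0.3]
grip_width: 0.0601
grip_force: 0.0
```

```bash
python3 - <<'E'
from h import *
snap('wrist','w3.png');snap('scene','s3.png')
a=cv2.imread('pics/s3.png')[120:320,200:400]; b=cv2.imread('pics/w3.png')[120:320,180:380]
cv2.imwrite('pics/sw3.png',cv2.resize(np.hstack([a,b]),(800,400),interpolation=cv2.INTER_CUBIC))
E
```

```text
(no output)
```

View pics/sw3.png

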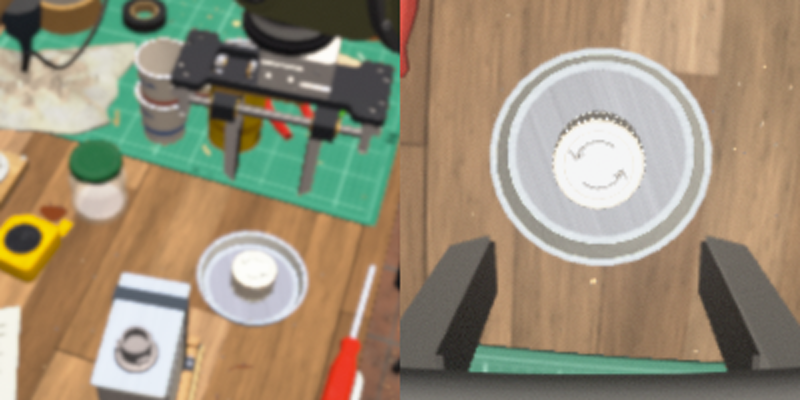

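The cap stands upright in the centre of the dish, the jar and can are where they were, and the robot is clear.

```bash
python3 -c "
from h import *
print(ctrl.hand_in())"
```

```text
the job is handed in; nothing more can be done
None
```

The tin is open and the cap stands right way up in the middle of the steel dish, with the jar and can untouched; I've handed the job in at about 20 s, but no verdict came back.

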